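Unlatch the vial shaker's hold-down arm and hold it up

TASK

Open the vial shaker so that I can change the rack: swing the safety hasp up off its catch and lay it right back on top of the hold-down arm, then draw the spring latch sideways by its upright thumb tab and lift the arm's nose off the ball stud until it is about 10 cm above where it sat. Never let the arm drop on the vials, and finish while still holding it up like that, because it has no stay and falls shut when let go. Leave the rack of vials and everything else on the bench where it stands.

Things in the scene. Friction and masses are not known exactly. Their poses are not given: they have to be found in the camera images.
- shaker: Bench-top vial shaker, fixed to the bench: grey housing 300 (its x) x 210 (its y) mm, top of the aluminium platform at 95 mm. Origin at the bench under its centre, z up. The front (control panel, ball stud, arm's nose) is at its -x end and the arm's hinge at its +x end, so that its x axis runs from nose to hinge. The latch tab stands out on its +y side. All 'local' offsets below are along these axes.
- hasp (a joint): Hinge of the safety hasp on top of the arm's nose (rad): 0 = lying forward, flat over the catch; grows as its front end swings up and over; about 1.57 = upright; 2.95 = stop, laid back on the arm. Turns freely: past upright it falls back by itself, before upright it falls forward. Weighs about 40 g. While it is down, its slot holds the catch and the latch can move only 2 mm.
- hasp_lip (a point): Centre of the hasp's rolled front lip, a steel bar 28 mm long along local y and 11 mm thick, to be pinched by its two ends (28 mm) from above. The hasp is a steel leaf 28 mm wide and 4 mm thick. The lip overhangs the front of the arm's head by 20 mm and moves on a circle of 64 mm radius about hasp_hinge, up and over towards local +x; at the start it is 64 mm to the local -x side of hasp_hinge.
- hasp_hinge (a point): Point on the hasp's hinge axis (parallel to local y), at the middle of the hasp's width, on top of the arm's head.
- latch (a joint): Travel of the spring latch towards local +y (m): 0 = home, 0.014 = stop. The bolt catches under the ball stud's head from 0 to 0.005; from 0.008 on it is well clear. The spring pushes back with about 4.5 N at home and 9 N at the stop; the latch springs home when let go.
- latch_tab (a point): Grasp point in the latch's upright steel thumb tab, 17 mm below its top. The tab is 10 mm thick along local y, 24 mm wide along local x, and rises 45 mm above the slide plate that carries it (the plate's top is 28 mm below this point). Pinch it across its 10 mm from above, fingers on its +y and -y faces; towards -y it is 46 mm from tab to hasp. It moves with latch and arm.
- holddown (a joint): Hinge of the hold-down arm (rad): 0 = down, nose on the ball stud; grows as the nose is lifted; stop at 1.25. It always falls shut when let go. 0.47 lifts the nose by 100 mm. Carried at the tab it weighs 3 to 5 N. With the latch home it can lift by less than 2 mm.
- holddown_pin (a point): Point on the arm's hinge axis (parallel to local y), at the rear of the shaker; the latch tab moves about it on a circle of about 224 mm radius as the arm is lifted.
- holddown_nose (a point): Top of the arm's square head (50 x 48 mm, 50 mm high) at its middle, right above the ball stud when the arm is down. The arm is a dark grey cast bar 22 mm wide with a rubber-faced aluminium plate 112 x 116 mm over the vials.
- ball_top (a point): Top of the ball stud (25 mm ball on a neck) that stands at the front of the platform; it is hidden in the arm's head while the arm is down.
- vial_rack: White rack 120 x 128 mm with 25 capped amber vials, 40 mm high in all, standing loose on the shaker's platform under the arm. Origin under its centre. Not to be moved.
- cap_jar: Glass jar, diameter 68, height 75 mm, on the bench beside the shaker. Origin under its centre. Bystander.
- amber_bottle: Amber bottle, diameter 70, height 140 mm, on the bench beside the shaker. Origin under its centre. Bystander.
- beaker: Glass beaker, diameter 68, height 85 mm, on the bench beside the shaker. Origin under its centre. Bystander.
- tip_box: Closed pipette-tip box 90 x 120 x 60 mm on the bench. Origin under its centre. Bystander.
- wrench: Open-ended steel wrench, 170 mm long along its x, lying on the bench. Bystander.
- pipette: White mechanical pipette, about 260 mm long along its x, 28 mm high, lying on the bench. Bystander.

How it is judged:
On the way, in this order (a step that is already met when the one before it is completed fails the run):
1. the hasp is swung off its catch and laid right back, the arm still down (value of joint hasp above 2.4 rad and value of joint holddown below 0.03 rad), for 0.2 s.
2. the latch is drawn sideways clear of the ball stud, the arm on or near its seat (value of joint latch above 0.006 m and value of joint holddown below 0.08 rad and value of joint hasp above 2.2 rad), for 0.06 s.
At the end, for the whole second after the job is handed in: The robot's fingers hold the arm (more than 1.5 N of contact) still (under 0.1 rad/s) at 0.33 to 0.75 rad, that is with its nose about 70 to 150 mm above its seat, with the hasp laid back past 2.2 rad; the vial rack is within 20 mm and every other loose thing within 30 mm of where it stood (value of joint holddown between 0.33 and 0.75 rad and velocity of joint holddown between -0.1 and 0.1 rad/s and contact force between holddown and the fingers above 1.5 N and value of joint hasp above 2.2 rad and distance of each of cap_jar, amber_bottle, beaker, tip_box, wrench, pipette from where it was at the start of the episode below 0.03 m and distance of vial_rack from where it was at the start of the episode below 0.02 m); the arm keeps its last pose, push and grip.
It fails at once if the arm is let fall (drops faster than 1.2 rad/s) (velocity of joint holddown below -1.2 rad/s).
It fails at once if the rack of vials is shifted by more than 20 mm (distance of vial_rack from where it was at the start of the episode above 0.02 m).
It fails at once if a bystander is shifted by more than 30 mm (distance of any of cap_jar, amber_bottle, beaker, tip_box, wrench, pipette from where it was at the start of the episode above 0.03 m).
It also fails if it takes over 56 s, if anything falls off the work surface, if the arm or the gripper's body presses on something with over 40 N, if the wrist force passes 120 N, or if a joint passes its speed limit or range.

ROBOT

A 6-joint arm with a two-finger parallel gripper is mounted at the origin on the work surface. World frame = base frame: x ahead of the robot, y to its left, z up, the work surface at z = 0. Lengths are in m, angles in rad, forces in N, time in s.
With the tool pointing down it reaches from about 0.35 to 0.85 m from the base axis. Payload 8.1 kg.
Tool frame: the origin (TCP) lies at the centre of the arm's flange, where the gripper is bolted on; the fingertips stand 186 mm ahead of it and the grasp point (between the pads) lies 167 mm ahead of it; z points along the fingers, y is the line along which they close (so a half turn about z gives the same grasp; the last joint's range is limited). The gripper opens to 93 mm and grips with 3 to 60 N. Pads are 15 mm wide; open, the fingers measure 128 mm over their backs; the gripper's body (75 mm by 188 mm) begins 65 mm behind the grasp point.
Start: joints at [1.218, 0.13, 1.488, -0, 1.523, -0.085], TCP at [0.159, 0.579, 0.405] pointing down, gripper open.
Joint ranges: [-2.96, 2.96], [-0.89, 2.26], [0.02, 2.5], [-1.34, 4.48], [0, 2.73], [-2.66, 2.66]. Speed limits (rad/s): [2.39, 2.39, 2.79, 3.14, 3.14, 3.14].

INTERFACE

Orientations are given as a rotation vector (axis times angle).
In Python, from plant import robot gives the robot as it stands.
- The arm moves only by the tool apply_moves, never from a script. Its argument "series" is a list of rows, each a list of 2 entries, a list of its own where there are three numbers: the shift along the tool's x, y, z in mm, then the turn, a rotation vector about the tool's x, y, z in rad. A call has 1 to 12 rows; each row shifts and turns the commanded pose from where the row before left it, along the tool's axes as they then stand; what a row does not reach is not made up. A row lasts 1/12 s, in which the tool goes at most 41.7 mm and 7.16 degrees, less where a joint would pass 70% of its speed; a pose out of reach is approached as far as the arm can. A call is refused whole if a number of a shift passes 41.7 or a number of a turn 0.125, either way. A call with a gripper value outside its range is refused whole. "claw" is the opening, from 0 (shut) to 1 (fully open), set as the call begins (left out, the last holds). The fingers move at their own pace and stop on an object; "newtons" is the grip in N (left out, the last holds). Time passes only in rows, so rows that do not move let the fingers close. It gives the time, the measured TCP pose, the force, the opening and the grip force at its end, in the units of the state.
- robot.read_state(): the state, without advancing time (a new reading comes with each control period).
- robot.read_camera(name): name is "side" or "top" or "wrist"; returns (picture, depth): 480x640x3 uint8, blue, green, red; 480x640 float32, m along the optical axis (not along the pixel's ray), 0 where there is no reading.
- robot.calibration(name): a dict with "fx", "fy", "cx", "cy" (pixels), "D" ([k1, k2, p1, p2, k3] as OpenCV has them; the pictures are not rectified), "extrinsics" (4x4, takes a point from world to camera coordinates). Camera axes: x right, y down, z forward; pixel columns grow to the right and rows downward; lengths in m; the calibration is good to about 2 mm. A picture is of the moment at which its call begins: read the wrist's pose just before it. calibration takes no time and is no camera call; for the wrist camera it gives the pose at the moment of the call.
- robot.close_job(): hands the job in; it is judged then, once.
The state is a dict: "t": time; "q": joint angles; "dq": joint speeds; "joint_torque": joint torques, N m; "tool_pos": TCP position; "orientation": TCP orientation; "force": force on the tool from outside, world axes, zero at the start; "wrist_torque": the same for the moment, N m; "opening": finger opening in m; "gripper_force": force on a finger pad.
Only numpy, scipy, OpenCV 4.12 (cv2) and the standard library are available. Lean on these libraries where they do the work, as an engineer would, in place of code of your own. Each camera call takes 0.05 s, during which the arm holds its last target. There are 200 camera calls.

## Working session

There is one attempt and no reset: what is moved stays moved. The work goes in short steps, Python scripts to look and compute and a tool call to move; the robot and the scene stay as the last step left them, time stands still between calls to the robot, and variables do not carry over. Pictures are saved under pics/ and viewed, at most 10 in all, crops included, and the job is handed in when it is done.

Besides the shell and the picture viewer there is one more tool, called after "Request:" as a command line: name --argument value ..., lists and objects as JSON in quotes. apply_moves: Moves the arm, as the interface text tells. Its arguments: {"type":"object","properties":{"series":{"type":"array"},"claw":{"type":"number"},"newtons":{"type":"number"}},"required":["series"]}

```bash
ls; mkdir -p pics; cat > h.py <<'E'
import numpy as np, cv2
from plant import robot
def cam(n):
    c=robot.calibration(n); p,d=robot.read_camera(n); return p,d,c
def pt(c,d,u,v,r=2):
    w=d[v-r:v+r+1,u-r:u+r+1]; z=np.median(w[w>0])
    K=np.array([[c['fx'],0,c['cx']],[0,c['fy'],c['cy']],[0,0,1]])
    x=cv2.undistortPoints(np.array([[[u,v]]],float),K,np.array(c['D'],float))[0,0]
    E=np.array(c['extrinsics']); return np.linalg.inv(E)@np.array([x[0]*z,x[1]*z,z,1])
E
python3 - <<'E'
from h import *
for n in ('top','side'):
    p,d,c=cam(n); cv2.imwrite(f'pics/{n}0.png',p); np.savez(f'{n}0.npz',p=p,d=d,**{k:np.array(v) for k,v in c.items()})
    E=np.array(c['extrinsics']);print(n,c['fx'],-E[:3,:3].T@E[:3,3])
print(robot.read_state())
E
```

```text
pics
top 493.7477053367506 [0.34223609 0.01407496 1.29326883]
side 492.98228119220323 [-0.14169366 -0.8994219   0.89881871]
{'t': 0.1, 'q': array([ 1.21761429e+00,  1.31107641e-01,  1.48916046e+00, -8.68533675e-06,
        1.52302838e+00, -8.54056404e-02]), 'dq': array([-0.00045224, -0.00051635, -0.00265808,  0.00096317,  0.00074304,
        0.00178914]), 'joint_torque': array([ 1.73945336e-03, -5.61336422e+01, -4.93100202e+01,  7.70903192e-02,
        2.88720924e-02, -4.48709230e-07]), 'tool_pos': array([0.15866415, 0.57842673, 0.40378441]), 'orientation': array([-4.19317477e-01, -3.11311659e+00,  2.61492605e-03]), 'force': array([-0.20036029,  0.27883937, -0.20546876]), 'wrist_torque': array([0.09928378, 0.03384722, 0.01128253]), 'gripper_force': 0.0, 'opening': 0.09286630704834353}
```

View pics/top0.png

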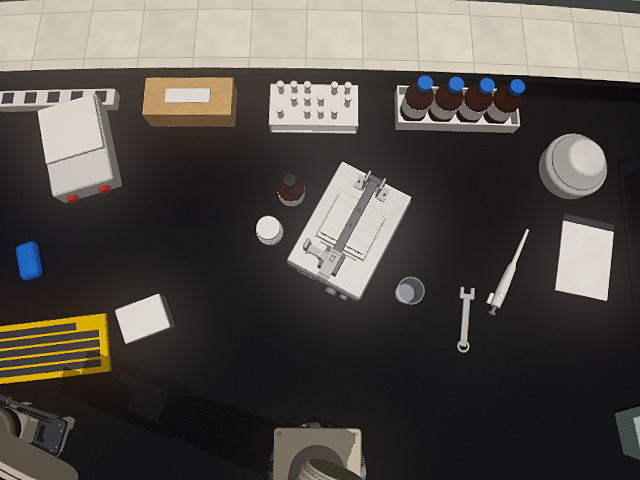

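View pics/side0.png

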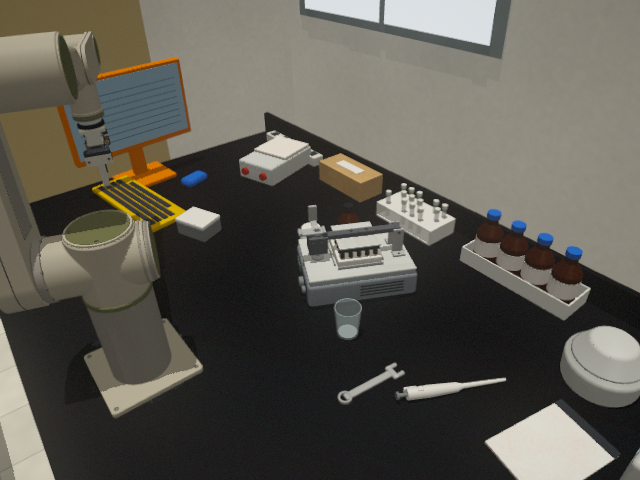

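The top picture shows the shaker at about (350,230). Its nose is near (327,260), the hinge near (373,185) and the tab near (310,245). The side view shows the tab standing at (312,215). Next I'll look closer.

```bash
python3 - <<'E'
from h import *
z=np.load('top0.npz'); p,d=z['p'],z['d']
cv2.imwrite('pics/topc.png',cv2.resize(p[155:305,280:420],None,fx=4,fy=4,interpolation=cv2.INTER_CUBIC)[:600])
for v in range(236,276,3):
    print(v,[ '%d'%(1000*pt(z,d,u,v,0)[2]) if d[v,u]>0 else 'x' for u in range(298,350,3)])
# housing rectangle
P=np.array([pt(z,d,u,v,0)[:3] if d[v,u]>0 else [0,0,0] for v in range(155,305) for u in range(280,420)])
m=(P[:,2]>.075)&(P[:,2]<.105)
print(cv2.minAreaRect(P[m,:2].astype(np.float32)*1000))
E
```

```text
236 ['0', '98', '96', '96', '94', '99', '93', '120', '120', '119', '118', '158', '154', '158', '167', '171', '173', '172']
239 ['93', '97', '95', '224', '222', '93', '94', '90', '103', '121', '118', '122', '152', '156', '171', '169', '169', '154']
242 ['94', '97', '220', '220', '203', '91', '98', '97', '103', '91', '104', '117', '119', '170', '170', '170', '166', '155']
245 ['95', '94', '221', '225', '177', '90', '93', '94', '94', '98', '100', '93', '166', '170', '169', '170', '152', '155']
248 ['96', '96', '212', '196', '179', '178', '177', '96', '96', '94', '189', '183', '173', '169', '169', '169', '119', '121']
251 ['92', '97', '94', '93', '177', '180', '173', '179', '177', '172', '178', '186', '186', '184', '168', '96', '114', '119']
254 ['97', '98', '94', '96', '97', '92', '177', '177', '177', '178', '184', '186', '180', '185', '189', '185', '105', '97']
257 ['96', '93', '90', '99', '95', '97', '93', '169', '177', '175', '186', '193', '175', '185', '175', '173', '96', '99']
260 ['97', '101', '93', '96', '95', '100', '94', '95', '181', '181', '178', '194', '186', '183', '176', '169', '95', '97']
263 ['91', '97', '94', '99', '98', '93', '95', '170', '171', '183', '187', '184', '184', '170', '170', '99', '97', '95']
266 ['79', '91', '94', '97', '96', '94', '95', '160', '184', '181', '183', '181', '185', '173', '149', '95', '95', '94']
269 ['65', '77', '75', '95', '94', '98', '97', '94', '183', '182', '184', '182', '173', '172', '96', '96', '95', '101']
272 ['0', '60', '68', '75', '100', '94', '98', '188', '182', '185', '187', '185', '174', '128', '96', '94', '98', '94']
275 ['3', '-4', '5', '62', '70', '78', '186', '186', '189', '182', '184', '98', '143', '94', '96', '98', '95', '97']
((590.3536376953125, -71.79866027832031), (371.6424255371094, 331.2449645996094), 4.647525310516357)
```

View pics/topc.png

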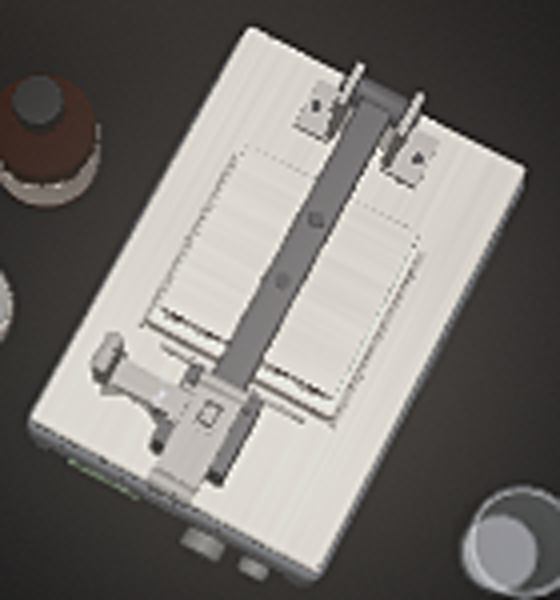

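The crop shows the tab at crop (107,355), the lip at (175,485), the hasp slot at (208,412), and the top corners of the platform.

```bash
python3 - <<'E'
from h import *
z=np.load('top0.npz'); d=z['d']
E=np.array(z['extrinsics']);K=np.array([[z['fx'],0,z['cx']],[0,z['fy'],z['cy']],[0,0,1]])
def ray(u,v,h):
    x=cv2.undistortPoints(np.array([[[280+u/4,155+v/4]]],float),K,np.array(z['D']))[0,0]
    r=E[:3,:3].T@[x[0],x[1],1]; o=-E[:3,:3].T@E[:3,3]; return (o+r*(h-o[2])/r[2])[:3]
C=[ray(*c,.095)[:2] for c in [(250,28),(525,170),(320,580),(30,430)]]
print(np.round(C,3),np.mean(C,0))
ax=(C[0]+C[1]-C[2]-C[3]);print('yaw',np.arctan2(ax[1],ax[0]),np.linalg.norm(ax)/2)
yaw=np.arctan2(ax[1],ax[0]);R=np.array([[np.cos(yaw),np.sin(yaw)],[-np.sin(yaw),np.cos(yaw)]])
for n,u,v,h in [('tab',107,343,.222),('tabbot',107,358,.222),('lip',175,485,.186),('slot',208,412,.186),('lipL',150,478,.186),('lipR',195,492,.186)]:
    q=ray(u,v,h);print(n,np.round(q,3),R@(q[:2]-np.mean(C,0)))
E
```

```text
[[ 0.775 -0.056]
 [ 0.684 -0.23 ]
 [ 0.425 -0.099]
 [ 0.514  0.079]] [ 0.59953584 -0.07651402]
yaw -0.4718077162200422 0.29210512226357155
tab [0.545 0.03  0.222] [-0.09719304  0.07044483]
tabbot [0.537 0.03  0.222] [-0.10462525  0.06650074]
lip [ 0.471 -0.009  0.186] [-0.1454167   0.00202189]
slot [ 0.513 -0.027  0.186] [-0.09983585  0.00471375]
lipL [0.475 0.006 0.186] [-0.14846425  0.01632607]
lipR [ 0.467 -0.02   0.186] [-0.14368467 -0.00977943]
```

```bash
cat >> h.py <<'E'
from scipy.spatial.transform import Rotation as Rn
YAW=-0.472
def Rt(pitch=0,yaw=None):
    # tool down, tool y=local y, tool x=local -x; pitch about tool y
    y=YAW if yaw is None else yaw
    X=np.array([-np.cos(y),-np.sin(y),0]);Y=np.array([-np.sin(y),np.cos(y),0]);
    return Rn.from_matrix(np.c_[X,Y,[0,0,-1]])*Rn.from_rotvec([0,pitch,0])
def go(tcp,R):
    s=robot.read_state();A=Rn.from_rotvec(s['orientation'])
    print('t',round(s['t'],2),'pos',np.round(s['tool_pos'],4),'turn',np.round((A.inv()*R).as_rotvec(),3))
    dw=np.array(tcp)-s['tool_pos'];print('shift now-axes',np.round(A.inv().apply(dw)*1000,1),'after-turn',np.round(R.inv().apply(dw)*1000,1))
E
python3 - <<'E'
from h import *
c=robot.calibration('wrist');E=np.array(c['extrinsics']);s=robot.read_state();A=Rn.from_rotvec(s['orientation'])
print('cam in tool',A.inv().apply(-E[:3,:3].T@E[:3,3]-s['tool_pos']),'axis',A.inv().apply(E[2,:3]),'xaxis',A.inv().apply(E[0,:3]),c['fx'])
go([.47,-.009,.186+.167+.09],Rt())
E
```

```text
cam in tool [0.06976612 0.00055674 0.0198416 ] axis [-2.53177412e-01  1.31511738e-04  9.67419857e-01] xaxis [ 1.90445747e-04  9.99999978e-01 -8.61003351e-05] 358.0482734908732
t 0.1 pos [0.1587 0.5784 0.4038] turn [-0.002  0.     0.204]
shift now-axes [-455.7 -484.2  -38.5] after-turn [-544.4 -381.6  -39.2]
```

Request:
apply_moves --series '[[[0,0,-15],[0,0,0.102]],[[0,0,-15],[0,0,0.102]],[[-34,-24,0],[0,0,0]],[[-34,-24,0],[0,0,0]],[[-34,-24,0],[0,0,0]],[[-34,-24,0],[0,0,0]],[[-34,-24,0],[0,0,0]],[[-34,-24,0],[0,0,0]],[[-34,-24,0],[0,0,0]],[[-34,-24,0],[0,0,0]],[[-34,-24,0],[0,0,0]],[[-34,-24,0],[0,0,0]]]' --claw 1 --newtons 20

```text
t: 1.1
tool_pos: [0.3527, 0.2084, 0.4346]
orientation: [0.734, 3.055, 0.0]
force: [1.9, 0.6, -0.6]
opening: 0.0928
gripper_force: 0.0
```

Request:
apply_moves --series '[[[-34,-24,0],[0,0,0]],[[-34,-24,0],[0,0,0]],[[-34,-24,0],[0,0,0]],[[-34,-24,0],[0,0,0]],[[-34,-24,0],[0,0,0]],[[-34,-24,0],[0,0,0]],[[0,0,0],[0,0,0]],[[0,0,0],[0,0,0]]]'

```text
t: 1.77
tool_pos: [0.4691, -0.0126, 0.4339]
orientation: [-0.74, -3.051, 0.0]
force: [0.1, 0.5, 0.3]
opening: 0.0931
gripper_force: 0.0
```

```bash
python3 - <<'E'
from h import *
go([.47,-.009,.186+.167+.09],Rt())
p,d,c=cam('wrist');cv2.imwrite('pics/w1.png',p); np.savez('w1.npz',p=p,d=d,**{k:np.array(v) for k,v in c.items()})
E
```

```text
t 1.77 pos [ 0.4691 -0.0126  0.4339] turn [-0.001 -0.002 -0.004]
shift now-axes [ 0.9  3.6 -9.1] after-turn [ 0.9  3.6 -9.1]
```

View pics/w1.png

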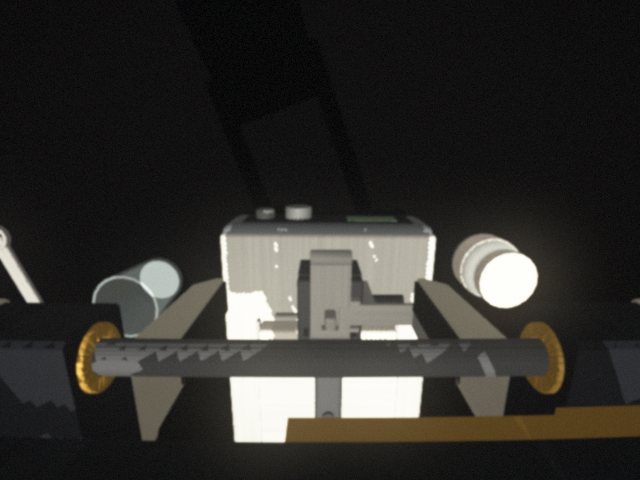

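The wrist view shows the hasp lip at columns 311–352, rows 250–262, the tab slide to its right, and the tab itself behind the right finger. Now the lip position.

```bash
python3 - <<'E'
from h import *
z=np.load('w1.npz');d=z['d'];p=z['p']
c0=np.array([.5995,-.0765]);y=YAW
def L(q): e=q[:2]-c0; return np.round([1e3*(np.cos(y)*e[0]+np.sin(y)*e[1]),1e3*(-np.sin(y)*e[0]+np.cos(y)*e[1]),1e3*q[2]],1)
for u,v in [(331,251),(331,254),(331,258),(331,262),(331,267),(331,275),(331,285),(331,300),(331,315),(331,325),(314,256),(349,256),(314,280),(348,280),(400,313),(380,313),(305,290)]: print(u,v,L(pt(z,d,u,v,0)),p[v,u])
g=p.mean(2)
print(g[257,300:362].astype(int)); print(g[240:270,331].astype(int)); print(g[280,300:362].astype(int))
E
```

```text
331 251 [-150.2    5.4  183.3] [ 96 103 104]
331 254 [-148.9    5.4  185.9] [114 120 123]
331 258 [-146.4    5.4  186.7] [132 139 143]
331 262 [-144.     5.3  187.9] [126 134 138]
331 267 [-138.8    5.5  182.8] [143 152 154]
331 275 [-132.9    5.5  182.3] [143 153 156]
331 285 [-125.5    5.6  182.2] [143 149 154]
331 300 [-115.1    5.6  183.9] [142 152 157]
331 315 [-105.8    5.5  188.1] [82 91 92]
331 325 [-100.3    5.4  192.2] [131 140 143]
314 256 [-148.    -5.9  187.4] [125 134 137]
349 256 [-147.8   17.3  187. ] [119 126 130]
314 280 [-129.5   -6.1  182.9] [141 152 155]
348 280 [-130.    17.1  184.5] [137 146 149]
400 313 [-102.4   55.4  178.4] [130 138 144]
380 313 [-102.2   41.1  177.8] [135 143 148]
305 290 [-117.8  -12.9  171.9] [81 84 84]
[175 175 171 171 172 170 171 170 165 155 144 139 135 138 137 137 137 135
 132 134 137 137 135 136 135 135 133 134 136 135 134 133 135 131 132 133
 133 129 131 133 129 130 127 127 130 128 127 128 128 127 125 133 150 161
 169 175 172 172 173 174 174 173]
[172 171 171 172 170 171 172 173 162 141 110 101 101 112 119 123 127 133
 138 141 139 136 132 126 127 135 144 149 148 148]
[ 63  63  65  65  65  62  59  64  63  86 117 141 150 150 149 152 152 151
 151 154 149 148 150 149 148 148 150 153 149 152 151 149 148 148 150 150
 147 151 149 152 150 150 151 148 151 152 151 148 144 142 124  97  70  58
  56  58  59  55  54  56  58  69]
```

```bash
cat >> h.py <<'E'
c0=np.array([.5995,-.0765])
def W(x,y,z): 
    a,b=np.cos(YAW),np.sin(YAW); x,y=x/1e3,y/1e3
    return np.array([c0[0]+a*x-b*y,c0[1]+b*x+a*y,z/1e3])
def tcp(g,R): return g-R.apply([0,0,.167])
E
python3 - <<'E'
from h import *
R=Rt();go(tcp(W(-146.5,5.6,183),R),R)
E
```

```text
t 1.82 pos [ 0.4687 -0.0113  0.4341] turn [-0.    -0.002 -0.002]
shift now-axes [ 0.2  7.  84.1] after-turn [ 0.4  7.  84.1]
```

Request:
apply_moves --series '[[[0,7,0],[0,0,0]],[[0,0,24],[0,0,0]],[[0,0,30],[0,0,0]],[[0,0,20],[0,0,0]],[[0,0,10],[0,0,0]],[[0,0,0],[0,0,0]],[[0,0,0],[0,0,0]]]' --claw 0.65

```text
t: 2.4
tool_pos: [0.4719, -0.0033, 0.3512]
orientation: [-0.731, -3.055, -0.0]
force: [0.0, -0.1, 0.5]
opening: 0.0607
gripper_force: 0.0
```

Request:
apply_moves --series '[[[0,0,0],[0,0,0]],[[0,0,0],[0,0,0]],[[0,0,0],[0,0,0]],[[0,0,0],[0,0,0]],[[0,0,0],[0,0,0]],[[0,0,0],[0,0,0]]]' --claw 0.1 --newtons 12

```text
t: 2.9
tool_pos: [0.4718, -0.0052, 0.3511]
orientation: [-0.735, -3.054, 0.003]
force: [-3.9, -4.4, 3.9]
opening: 0.0278
gripper_force: 12.0
```

Request:
apply_moves --series '[[[-0.7,0,-9.6],[0,0,0]],[[-2.2,0,-9.3],[0,0,0]],[[-3.5,0,-8.9],[0,0,0]],[[-4.8,0,-8.3],[0,0,0]],[[-8.2,0,-9.8],[0,0,0]],[[0,0,0],[0,0,0]]]'

```text
t: 3.4
tool_pos: [0.4899, -0.0146, 0.3988]
orientation: [0.736, 3.052, -0.004]
force: [-6.8, -5.8, 2.9]
opening: 0.0277
gripper_force: 12.0
```

Request:
apply_moves --series '[[[-10,0,-8],[0,0,0]],[[-11.4,0,-5.8],[0,0,0]],[[-12.3,0,-3.4],[0,0,0]],[[-12.8,0,-0.9],[0,0,0]],[[-12.6,0,1.7],[0,0,0]],[[-12.1,0,4.1],[0,0,0]],[[0,0,0],[0,0,0]],[[0,0,0],[0,0,0]]]'

```text
t: 4.07
tool_pos: [0.5532, -0.0474, 0.41]
orientation: [0.737, 3.053, -0.005]
force: [-3.0, -9.7, 3.3]
opening: 0.0275
gripper_force: 12.0
```

```bash
python3 - <<'E'
from h import *
s=robot.read_state();print(s['opening'],s['gripper_force'],s['force'])
p,d,c=cam('side');cv2.imwrite('pics/s1.png',cv2.resize(p[150:320,230:430],None,fx=3,fy=3,interpolation=cv2.INTER_CUBIC))
E
```

```text
0.027458367052502822 12.000414161011577 [-3.04921826 -9.68450382  3.3154487 ]
```

View pics/s1.png

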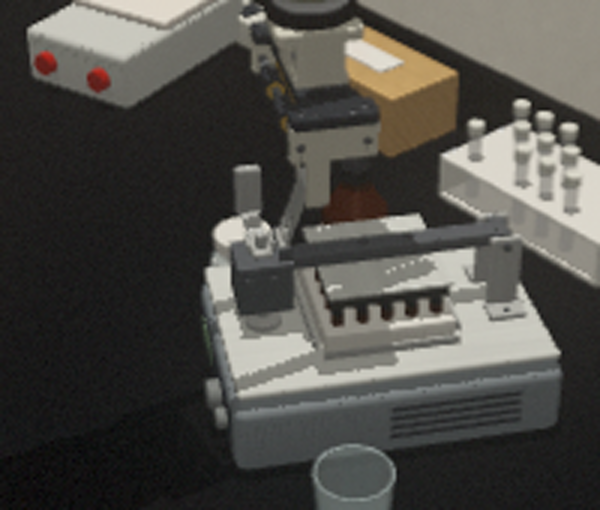

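The hasp is past upright, leaning back from its hinge at (285,245) to the fingers at (300,190). I'll release it so it falls back.

Request:
apply_moves --series '[[[-10,0,6],[0,0,0]],[[0,0,0],[0,0,0]]]'

```text
t: 4.28
tool_pos: [0.5624, -0.0523, 0.4038]
orientation: [0.736, 3.052, -0.005]
force: [-1.9, -10.2, 3.0]
opening: 0.0279
gripper_force: 12.0
```

Request:
apply_moves --series '[[[0,0,0],[0,0,0]],[[0,0,0],[0,0,0]],[[0,0,0],[0,0,0]],[[0,0,0],[0,0,0]],[[0,0,-20],[0,0,0]],[[0,0,-30],[0,0,0]],[[20,0,-30],[0,0,0]],[[30,0,0],[0,0,0]],[[40,0,0],[0,0,0]],[[20,0,0],[0,0,0]],[[0,0,0],[0,0,0]]]' --claw 0.5

```text
t: 5.2
tool_pos: [0.4612, 0.0016, 0.4838]
orientation: [0.731, 3.055, 0.002]
force: [0.5, 0.9, -0.2]
opening: 0.0465
gripper_force: 0.0
```

```bash
python3 - <<'E'
from h import *
p,d,c=cam('wrist');cv2.imwrite('pics/w2.png',p); np.savez('w2.npz',p=p,d=d,**{k:np.array(v) for k,v in c.items()})
go([.5,0,.4],Rt())
E
```

```text
t 5.25 pos [0.4624 0.0009 0.4837] turn [0.001 0.002 0.002]
shift now-axes [-33.7  16.2  83.8] after-turn [-33.8  16.3  83.7]
```

View pics/w2.png

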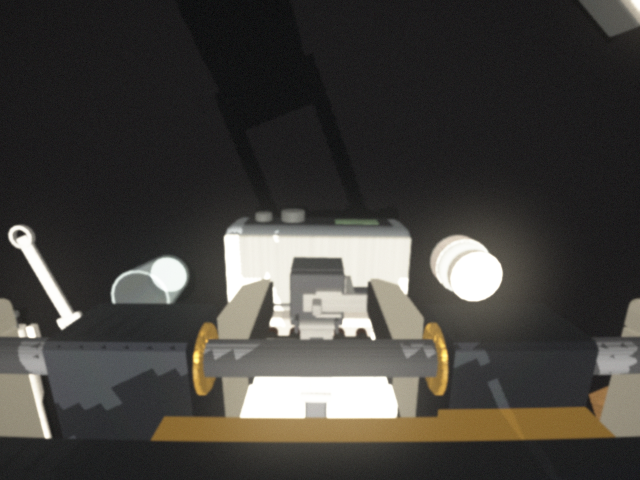

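The hasp has left the front of the head (bare now at about (318,275)) and lies back at about (318,330). The tab is hidden by the right finger, so I'll shift to see it.

Request:
apply_moves --series '[[[30,30,0],[0,0,0]],[[30,30,0],[0,0,0]],[[10,0,0],[0,0,0]],[[0,0,0],[0,0,0]],[[0,0,0],[0,0,0]]]' --claw 1

```text
t: 5.67
tool_pos: [0.4294, 0.0837, 0.483]
orientation: [0.732, 3.055, -0.0]
force: [0.8, 0.2, -0.5]
opening: 0.0754
gripper_force: 0.0
```

```bash
python3 - <<'E'
from h import *
p,d,c=cam('wrist')
q=cv2.resize(p[180:345,180:400],None,fx=3.5,fy=3.5,interpolation=cv2.INTER_CUBIC);cv2.imwrite('pics/w3.png',q)
def L(q): e=q[:2]-c0;y=YAW; return np.array([1e3*(np.cos(y)*e[0]+np.sin(y)*e[1]),1e3*(-np.sin(y)*e[0]+np.cos(y)*e[1]),1e3*q[2]])
P=np.array([[*L(pt(c,d,u,v,0)),u,v] for v in range(180,345) for u in range(180,400) if d[v,u]>0])
m=(P[:,2]>200)&(P[:,2]<240)&(abs(P[:,0]+100)<40)&(abs(P[:,1]-60)<35);T=P[m]
print(len(T),np.percentile(T,[2,10,50,90,98],axis=0).round(1))
m=(P[:,2]>217)&m;T=P[m];print(len(T),np.percentile(T,[2,10,50,90,98],axis=0).round(1))
z=np.load('top0.npz');d=z['d'];P=np.array([[*L(pt(z,d,u,v,0)),u,v] for v in range(230,260) for u in range(295,325) if d[v,u]>0]);T=P[P[:,2]>210]
print('top',len(T),np.percentile(T,[2,10,50,90,98],axis=0).round(1))
E
```

```text
Traceback (most recent call last):
IndexError: index -1 is out of bounds for axis 0 with size 0
```

View pics/w3.png

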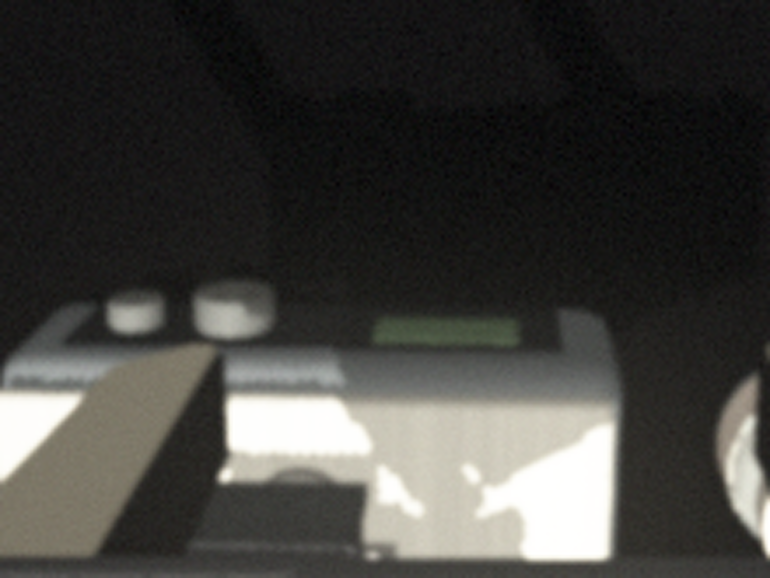

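This view is too far forward: the panel shows at the top and the tab is hidden behind the gripper bar. I'll go straight above the tab instead.

```bash
cat >> h.py <<'E'
def L(q): e=q[:2]-c0;y=YAW; return np.array([1e3*(np.cos(y)*e[0]+np.sin(y)*e[1]),1e3*(-np.sin(y)*e[0]+np.cos(y)*e[1]),1e3*q[2]])
E
python3 - <<'E'
from h import *
R=Rt();go(tcp(W(-100,67,305),R),R)
z=np.load('top0.npz');d=z['d'];P=np.array([[*L(pt(z,d,u,v,0)),u,v] for v in range(230,260) for u in range(295,325) if d[v,u]>0]);T=P[P[:,2]>210]
print('top',len(T),np.percentile(T,[2,10,50,90,98],axis=0).round(1))
E
```

```text
t 5.72 pos [0.4296 0.0832 0.4829] turn [-0.  0.  0.]
shift now-axes [-123.9    2.    11. ] after-turn [-123.9    2.    10.9]
top 53 [[-112.9   64.5  212.1  303.   238. ]
 [-111.2   65.2  219.   304.   239. ]
 [-102.1   69.1  222.   306.   243. ]
 [ -92.5   73.3  224.8  309.   247. ]
 [ -90.    74.4  225.5  310.   248. ]]
```

Request:
apply_moves --series '[[[-30,0.5,0],[0,0,0]],[[-30,0.5,0],[0,0,0]],[[-30,0.5,0],[0,0,0]],[[-30,0.5,0],[0,0,0]],[[-4,0,0],[0,0,0]],[[0,0,0],[0,0,0]],[[0,0,0],[0,0,0]]]' --claw 1

```text
t: 6.3
tool_pos: [0.5407, 0.028, 0.4823]
orientation: [-0.737, -3.052, 0.0]
force: [0.8, -0.9, -0.7]
opening: 0.093
gripper_force: 0.0
```

```bash
python3 - <<'E'
from h import *
p,d,c=cam('wrist')
q=cv2.resize(p[200:350,220:420],None,fx=4,fy=4,interpolation=cv2.INTER_CUBIC);cv2.imwrite('pics/w4.png',q)
P=np.array([[*L(pt(c,d,u,v,0)),u,v] for v in range(200,345) for u in range(220,420) if d[v,u]>0])
m=(P[:,2]>212)&(P[:,2]<240)&(abs(P[:,0]+100)<40)&(abs(P[:,1]-60)<35);T=P[m]
print(len(T))
if len(T):print(np.percentile(T,[2,10,50,90,98],axis=0).round(1))
R=Rt();go(tcp(W(-100,69,205),R),R)
E
```

```text
472
[[-111.7   64.6  214.   317.   236. ]
 [-110.6   65.3  219.4  318.   239. ]
 [-101.4   69.5  221.6  324.   252. ]
 [ -91.5   73.   222.7  329.   265. ]
 [ -89.3   73.8  223.3  330.   268. ]]
t 6.35 pos [0.5402 0.0285 0.4827] turn [-0.    -0.001 -0.001]
shift now-axes [ -0.6   2.5 110.7] after-turn [ -0.5   2.4 110.7]
```

View pics/w4.png

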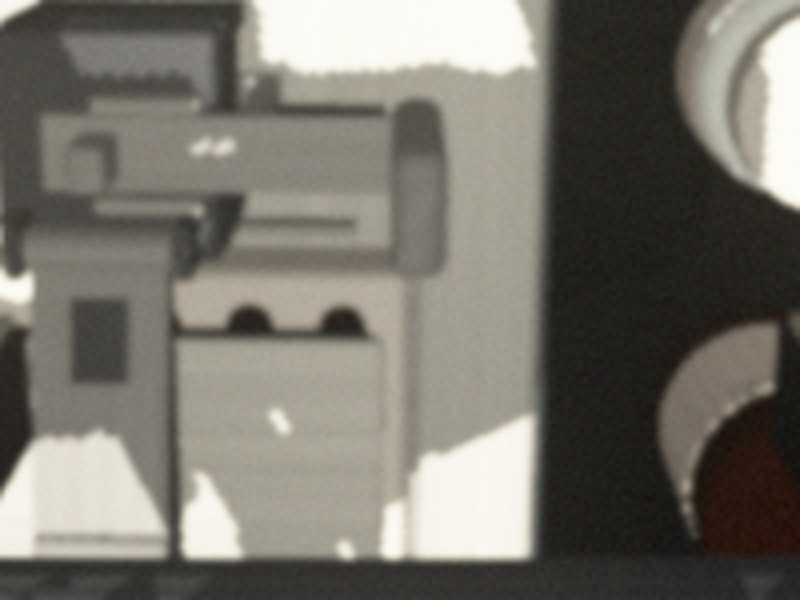

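Both views agree on the tab: local (-100.7, 69.3), top at 222 mm, seen at crop (418,185). The hasp lies back with its slot at (100,340). I'll descend with the fingers part closed.

Request:
apply_moves --series '[[[0,2.5,0],[0,0,0]],[[0,0,15],[0,0,0]],[[0,0,25],[0,0,0]],[[0,0,25],[0,0,0]],[[0,0,20],[0,0,0]],[[0,0,15],[0,0,0]],[[0,0,10],[0,0,0]],[[0,0,0],[0,0,0]],[[0,0,0],[0,0,0]]]' --claw 0.38

```text
t: 7.1
tool_pos: [0.5412, 0.0317, 0.3734]
orientation: [0.733, 3.055, 0.0]
force: [0.4, -0.4, 0.3]
opening: 0.038
gripper_force: 0.0
```

Request:
apply_moves --series '[[[0,0,0],[0,0,0]],[[0,0,0],[0,0,0]],[[0,0,0],[0,0,0]],[[0,0,0],[0,0,0]],[[0,0,0],[0,0,0]]]' --claw 0 --newtons 40

```text
t: 7.52
tool_pos: [0.5415, 0.031, 0.3736]
orientation: [0.734, 3.054, -0.001]
force: [-2.9, -3.3, 4.2]
opening: 0.0098
gripper_force: 40.0
```

Request:
apply_moves --series '[[[0,3,0],[0,0,0]],[[0,3,0],[0,0,0]],[[0,3,0],[0,0,0]],[[0,2,0],[0,0,0]],[[0,1,0],[0,0,0]],[[0,0,0],[0,0,0]],[[0,0,0],[0,0,0]],[[0,0,0],[0,0,0]]]'

```text
t: 8.18
tool_pos: [0.5468, 0.041, 0.3735]
orientation: [0.736, 3.054, -0.004]
force: [-3.8, -7.4, 4.8]
opening: 0.01
gripper_force: 40.0
```

```bash
python3 - <<'E'
from h import *
s=robot.read_state();print(s['force'],s['opening'],L(s['tool_pos']),L(np.array([.5415,.031,.3736])))
f=s['force'];print('local y F',-np.sin(YAW)*f[0]+np.cos(YAW)*f[1])
E
```

```text
[-3.8291729  -7.36255701  4.78942605] 0.009950795283445711 [-100.33106032   80.7281254   373.51974571] [-100.53518788   69.37525494  373.6       ]
local y F -8.298544773581236
```

```bash
python3 - <<'E'
from h import *
z=np.load('top0.npz');d=z['d']
for u,v in [(370,176),(373,177),(376,178),(379,179),(381,181),(375,176),(377,176),(378,181),(372,184),(370,190),(383,177),(371,170)]: print(u,v,L(pt(z,d,u,v,1)).round())
for zp in (150,165):
  dz=205-zp;px=-100.5+np.sqrt(224**2-dz**2);r=np.array([px+100.4,0,-(373.5-zp)])
  print(zp,px,(Rn.from_rotvec([0,.02,0]).apply(r)-r).round(2))
E
```

```text
370 176 [120.  16. 172.]
373 177 [121.   8. 172.]
376 178 [122.   1. 172.]
379 179 [124.  -6. 171.]
381 181 [122. -13. 170.]
375 176 [127.   5. 169.]
377 176 [188.   7.   1.]
378 181 [117.  -7. 173.]
372 184 [104.   3. 171.]
370 190 [ 89.   0. 171.]
383 177 [194.  -9.   1.]
371 170 [197.  29.  -0.]
150 116.64281015037085 [-4.51  0.   -4.3 ]
165 119.89963702329456 [-4.21  0.   -4.36]
```

Request:
apply_moves --series '[[[-2.1,0,-2.2],[0,0.01,0]],[[-4.26,0,-4.35],[0,0.02,0]],[[-4.26,0,-4.35],[0,0.02,0]],[[-4.26,0,-4.35],[0,0.02,0]],[[-4.26,0,-4.35],[0,0.02,0]],[[-4.26,0,-4.35],[0,0.02,0]],[[0,0,0],[0,0,0]]]'

```text
t: 8.77
tool_pos: [0.5689, 0.0295, 0.3959]
orientation: [-0.711, -2.948, -0.036]
force: [-5.3, -5.4, 0.2]
opening: 0.0098
gripper_force: 40.0
```

```bash
python3 - <<'E'
from h import *
R=Rt(.11);go([.55,.04,.4],R)
s=robot.read_state();print(s['force'],s['opening'],s['wrist_torque'],L(s['tool_pos']),L(s['tool_pos']+Rn.from_rotvec(s['orientation']).apply([0,0,.167])))
E
```

```text
t 8.77 pos [0.5689 0.0295 0.3959] turn [-0.002 -0.002 -0.002]
shift now-axes [22.   0.7 -1.6] after-turn [21.9  0.8 -1.7]
[-5.29315045 -5.41450704  0.17385995] 0.009784288185246487 [-1.03986248  0.56209209 -0.09937911] [-75.4221306   80.49825646 395.94088729] [-94.0516789   80.0975924  229.98372595]
```

Request:
apply_moves --series '[[[-4.26,0,-4.35],[0,0.02,0]],[[-4.26,0,-4.35],[0,0.02,0]],[[-4.26,0,-4.35],[0,0.02,0]],[[-4.26,0,-4.35],[0,0.02,0]],[[-4.26,0,-4.35],[0,0.02,0]],[[-4.26,0,-4.35],[0,0.02,0]],[[-4.26,0,-4.35],[0,0.02,0]],[[-4.26,0,-4.35],[0,0.02,0]],[[-4.26,0,-4.35],[0,0.02,0]],[[0,0,0],[0,0,0]]]'

```text
t: 9.6
tool_pos: [0.609, 0.009, 0.4268]
orientation: [-0.67, -2.775, -0.095]
force: [-7.1, -4.6, 0.5]
opening: 0.0099
gripper_force: 40.0
```

Request:
apply_moves --series '[[[-4.26,0,-4.35],[0,0.02,0]],[[-4.26,0,-4.35],[0,0.02,0]],[[-4.26,0,-4.35],[0,0.02,0]],[[-4.26,0,-4.35],[0,0.02,0]],[[-4.26,0,-4.35],[0,0.02,0]],[[-4.26,0,-4.35],[0,0.02,0]],[[-4.26,0,-4.35],[0,0.02,0]],[[-4.26,0,-4.35],[0,0.02,0]],[[-4.26,0,-4.35],[0,0.02,0]],[[-2.1,0,-2.2],[0,0.01,0]],[[0,0,0],[0,0,0]],[[0,0,0],[0,0,0]]]'

```text
t: 10.6
tool_pos: [0.6556, -0.0147, 0.4502]
orientation: [-0.626, -2.594, -0.15]
force: [-5.8, -5.2, 0.4]
opening: 0.0099
gripper_force: 40.0
```

```bash
python3 - <<'E'
from h import *
s=robot.read_state();print(s['t'],s['force'],s['opening'],s['wrist_torque'],L(s['tool_pos']+Rn.from_rotvec(s['orientation']).apply([0,0,.167])))
p,d,c=cam('side');cv2.imwrite('pics/s2.png',cv2.resize(p[150:320,230:430],None,fx=3,fy=3,interpolation=cv2.INTER_CUBIC))
E
```

```text
10.6 [-5.75940632 -5.23636276  0.43881888] 0.009869284950485875 [-0.90980627  0.27214042  0.19902675] [-55.46333465  80.34443359 302.2024476 ]
```

View pics/s2.png

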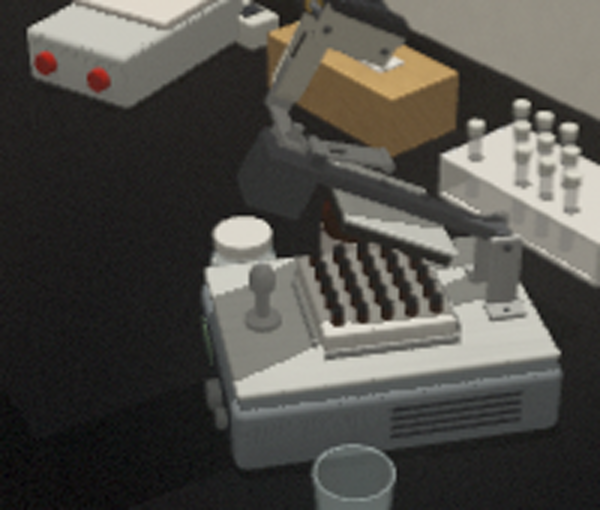

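The side view shows the arm raised with its head at (275,175), clear of the ball stud at (262,285). The hasp is laid back and the rack is in place. Handing in.

```bash
python3 -c "
from h import *
print(robot.close_job())"
```

```text
the job is handed in; nothing more can be done
None
```

I handed the job in at about 10.7 s: the hasp is laid back, the latch is drawn, and the gripper is holding the arm up about 0.48 rad, nose about 10 cm above its seat; the rack looked in place in the last side view, and no verdict came back.

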